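# Load a capacitor into the test nest and hold the spring guard at its mark

### The job

Lay the upright blue-grey can capacitor on its side in the V-cradle of the test nest, with its two screw terminals towards the red end plate, and let go of it. Then take the black grip of the clear spring-return guard and pull the guard forwards (towards the robot) over the capacitor, until its red pointer stands level with the green clip on the scale. Finish while still holding the guard there: it springs back if let go. Leave the clip, the pliers, the grease tin and the relay where they are.

Things in the scene. Friction and masses are not known exactly. Their poses are not given: they have to be found in the camera images.
- capacitor: dark blue-grey can capacitor, 35 mm diameter, can 80 mm long plus two 8 mm terminals, 16 mm apart, that stand 6 mm proud (86 mm in all), about 0.14 kg; stands upright on the bench at the start, terminals up. Origin: centre of the plain bottom end; its z axis runs along the can to the terminals
- can_mid (a point): middle of the capacitor's can, on its axis, 40 mm from the bottom end
- nest: capacitor test nest fixed to the bench. Origin: on the bench top under the middle of its V-cradle; x points to its rear (away from the robot, yaw up to 0.3 rad), y left along the cradle, z up. Aluminium base plate 8 mm thick, x -65 to 158 mm, y +-95 mm. Steel guide rods along x at y = +-72 mm; their end blocks, the highest fixed parts, stand 33 mm above the bench
- cradle (a point): where the middle of the can's axis belongs, 40 mm above the bench (32 mm above the base plate); axes as the nest's. The cradle is two black 90 degree V-blocks, 8 mm thick, at y = +-30 mm, at most 34 mm wide in x: fingers pass outside them. The can lies along y, its underside 14.5 mm above the base plate
- red_plate (a point): inner face of the low red end plate (terminal end, y = +54 mm in the nest), 30 mm wide in x, top 30 mm above the bench. A grey one like it faces it at y = -48 mm, at the can's bottom end; the 86 mm capacitor lies between them
- guard (a joint): travel of the spring guard in m: 0 = at rest, fully back; grows as it is pulled to the nest's front (-x); stop at 0.145. Spring: 2.7 N at rest plus 90 N/m (about 13 N at the mark), always drawing it back. The guard is a clear bridge 154 mm wide (y), 60 mm deep (x), underside 70, top 74 mm above the bench; at rest its front edge is 85 mm behind the cradle's middle
- grip (a point): middle of the black grip standing on the guard's top: a blade 12 mm thick (x), 64 mm wide (y), from 78 to 114 mm above the bench on a pad 24 mm deep (x); this point is at 96 mm. Moves with the guard; axes as the nest's
- pointer (a point): tip of the guard's red pointer, on the scale along the nest's right (-y) edge, 88.5 mm to the right of the guard's middle and in line with the grip in x; moves with the guard; axes as the nest's
- mark (a point): middle of the green clip on the white scale: the mark. The clip is 12 mm wide in x and set differently each time (guard travel 0.105 to 0.123 m); the pointer is at the mark when both points have the same x in the nest's frame. The clip sits tight (40 N) and must stay where it is; its upright tab stands 33 mm high at the outer edge of the scale; axes as the nest's
- pliers: red-handled needle-nose pliers lying on the bench, 55 x 182 x 15 mm, origin under the middle; bystander
- grease_tin: white round grease tin, 62 mm diameter, 36 mm high, origin under the middle; bystander
- relay_block: cream relay, 36 x 36 x 54 mm, upright, origin under the middle; bystander
Not all that is in view belongs to the job. Leave any purple or yellow look-alike of the capacitor alone.

How it is judged:
By the outcome, as a careful person would: the job done as asked, in the order asked, and still so for the second after the job is handed in, while the arm keeps its last pose, push and grip.
It also fails if it takes over 54 s, if anything falls off the work surface, if the arm or the gripper's body presses on something with over 40 N, if the wrist force passes 120 N, or if a joint passes its speed limit or range.

### The arm

A 6-joint arm with a two-finger parallel gripper is mounted at the origin on a cart in front of the work surface, level with it; the furniture and walls round the work are solid. World frame = base frame: x ahead of the robot, y to its left, z up, the work surface at z = 0. Lengths are in m, angles in rad, forces in N, time in s.
With the tool pointing down it reaches from about 0.375 to 0.925 m from the base axis. Payload 5.7 kg.
Tool frame: the origin (TCP) lies at the very end of the fingers, on their centre line; the grasp point (between the pads) lies 19 mm behind it; z points along the fingers, y is the line along which they close (so a half turn about z gives the same grasp; the last joint's range is limited). The gripper opens to 85 mm and grips with 20 to 120 N. Pads are 22 mm wide; open, the fingers measure 114 mm over their backs; the gripper's body (76 mm by 85 mm) begins 54 mm behind the grasp point. The pads swing forward as they close: fully open they stand 13 mm farther back than shut.
Start: joints at [1.046, 0.359, 1.51, -0, 1.272, -0.115], TCP at [0.239, 0.55, 0.231] pointing down, gripper open.
Joint ranges: [-2.97, 2.97], [-1.01, 2.36], [0.21, 2.38], [-0.96, 4.11], [0.2, 2.71], [-2.98, 2.98]. Speed limits (rad/s): [2.39, 2.39, 3.14, 3.14, 3.14, 3.14].

### API

Orientations are given as a unit quaternion [w, x, y, z].
In Python, from workcell import manip, snapshot, camera_info, order gives the robot as it stands.
- The arm moves only by the shell command python3 -m creep 'ROWS'. ROWS is a JSON object of lists of equal length, an entry for each row: "jaw": the opening, from 0 (shut) to 1 (fully open); "travel": the shift along the tool's x, y, z in cm, a list of three; "angular": the turn, a rotation vector about the tool's x, y, z in degrees, a list of three. In form: {"jaw": [jaw, ...], "travel": [[tx, ty, tz], ...], "angular": [[rx, ry, rz], ...]}. A call has 1 to 12 rows; each row is the pose to reach, as a shift and turn from the pose commanded when the call began, along the tool's axes at that moment; what a row does not reach only later rows make up. A row lasts 1/10 s, in which the tool goes at most 50 mm and 8.59 degrees, less where a joint would pass 70% of its speed; a pose out of reach is approached as far as the arm can. A call with a gripper value outside its range is refused whole. The fingers move at their own pace and stop on an object; the grip force is fixed at half the most. Time passes only in rows, so rows that repeat a pose let the fingers close. It gives the time, the measured TCP pose, the force, the opening and the grip force at its end, in the units of the state.
- manip.read_state(): the state, without advancing time (a new reading comes with each control period).
- snapshot(name): name is "side" or "top"; returns (picture, depth): 384x512x3 uint8, red, green, blue; 384x512 float32, m along the optical axis (not along the pixel's ray), 0 where there is no reading.
- camera_info(name): a dict with "camera_matrix" (3x3 intrinsics, pixels), "xyz" and "orientation" of the camera in the world. Camera axes: x right, y up, looking along -z (the intrinsics and any distortion apply to the point x, -y, -z); pixel columns grow to the right and rows downward; lengths in m; the calibration is good to about 2 mm. A picture is of the moment at which its call begins. camera_info takes no time and is no camera call.
- order.job_done(): hands the job in; it is judged then, once.
The state is a dict: "t": time; "joint_pos": joint angles; "joint_vel": joint speeds; "joint_efforts": joint torques, N m; "position": TCP position; "ee_rot": TCP orientation; "wrist_force": force on the tool from outside, world axes, zero at the start; "torque": the same for the moment, N m; "finger_gap": finger opening in m; "finger_force": force on a finger pad.
Only numpy, scipy, OpenCV 4.12 (cv2) and the standard library are available. Lean on these libraries where they do the work, as an engineer would, in place of code of your own. Each camera call takes 0.05 s, during which the arm holds its last target. There are 200 camera calls.

## Working session

There is one attempt and no reset: what is moved stays moved. The work goes in short steps, Python scripts to look and compute and a shell command to move; the robot and the scene stay as the last step left them, time stands still between calls to the robot, and variables do not carry over. Pictures are saved under pics/ and viewed, at most 10 in all, crops included, and the job is handed in when it is done.

```bash
mkdir -p pics; ls; cat > h.py <<'E'
import numpy as np,cv2
from scipy.spatial.transform import Rotation as R
from workcell import manip,snapshot,camera_info,order
def rot(q): return R.from_quat([q[1],q[2],q[3],q[0]])
def take(n,tag):
    p,d=snapshot(n); cv2.imwrite(f'pics/{tag}.png',p[:,:,::-1]); np.save(f'pics/{tag}.npy',d); return p,d
def world(n,u,v,d=None,z=None):
    c=camera_info(n); K=np.array(c['camera_matrix']); r=np.array([(u-K[0,2])/K[0,0],-(v-K[1,2])/K[1,1],-1.])
    o=np.array(c['xyz']); w=rot(c['orientation']).apply(r)
    s=d if d is not None else (z-o[2])/w[2]
    return o+s*w
def crop(tag,out,x0,y0,x1,y1,k):
    im=cv2.imread(f'pics/{tag}.png')[y0:y1,x0:x1]; cv2.imwrite(f'pics/{out}.png',cv2.resize(im,None,fx=k,fy=k,interpolation=cv2.INTER_CUBIC))
E
python3 - <<'E'
from h import *
for n in('top','side'):
    take(n,n+'0'); print(camera_info(n))
print(manip.read_state())
a=cv2.imread('pics/top0.png');b=cv2.imread('pics/side0.png')
E
```

```text
pics
{'camera_matrix': array([[484.67808267,   0.        , 253.41397839],
       [  0.        , 484.67808267, 203.87172414],
       [  0.        ,   0.        ,   1.        ]]), 'xyz': array([0.47094464, 0.00395753, 1.67797253]), 'orientation': array([ 0.71107852,  0.00826434, -0.01610785, -0.70287949])}
{'camera_matrix': array([[423.26867019,   0.        , 252.87432185],
       [  0.        , 423.26867019, 195.9707301 ],
       [  0.        ,   0.        ,   1.        ]]), 'xyz': array([-0.24780707, -0.32434501,  0.74408629]), 'orientation': array([ 0.74500464,  0.35981136, -0.25082795, -0.50258254])}
{'t': 0.1, 'joint_pos': array([ 1.04590553e+00,  3.59414884e-01,  1.51127044e+00, -2.06024447e-05,
        1.27251870e+00, -1.15111446e-01]), 'joint_vel': array([-1.68877474e-03, -2.02232021e-03, -2.59724747e-03, -4.60496083e-04,
       -8.47061770e-04, -2.34611206e-05]), 'joint_efforts': array([ 7.82293391e-04, -5.28646302e+01, -2.79354411e+01, -4.58172576e-05,
        4.97506640e-03, -2.28305362e-05]), 'position': array([0.23876887, 0.54980636, 0.23056888]), 'ee_rot': array([-2.44098966e-04,  2.03456108e-01,  9.79083736e-01, -7.67883270e-04]), 'wrist_force': array([ 0.84439926,  0.32169024, -0.28678475]), 'torque': array([-0.0027972 , -0.05606918, -0.00419617]), 'finger_force': 0.0, 'finger_gap': 0.08549993107533309}
```

View pics/top0.png

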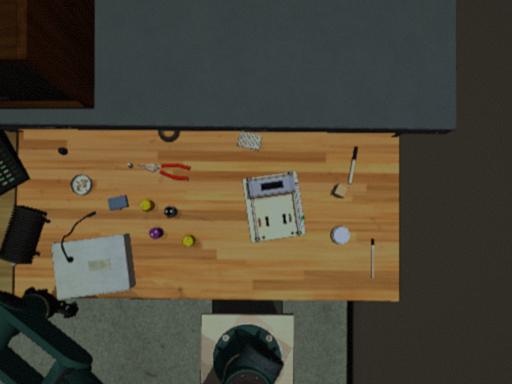

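View pics/side0.png

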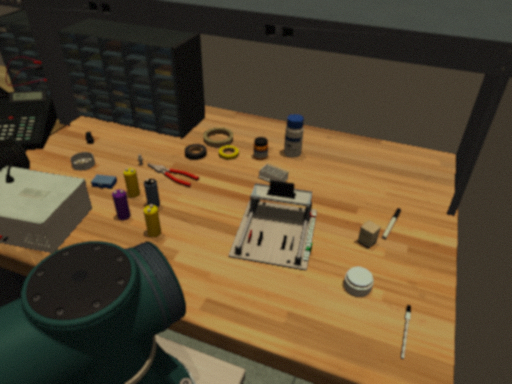

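Candidates in the top view are the dark can at (170,211), purple (156,233), yellow (147,205) and yellow (189,241). I choose the dark one at (170,211), which is (152,190) in the side view, and check it in a close crop.

```bash
python3 - <<'E'
from h import *
crop('top0','c1',130,185,200,255,8); crop('top0','c2',235,165,311,247,7); crop('side0','c3',100,155,180,245,6)
a=cv2.imread('pics/c1.png');b=cv2.imread('pics/c2.png')
# side can crop appended under nothing; montage: left c1(400) + nest
m=np.zeros((580,800,3),np.uint8); m[:280,:262]=cv2.resize(a,(262,280)); c=cv2.resize(cv2.imread('pics/c3.png'),(262,295)); m[285:580,:262]=c
m[:574,265:265+532]=b; cv2.imwrite('pics/m.png',m)
d=np.load('pics/top0.npy')
for u,v in [(170,211),(171,212),(173,213),(168,209),(165,212),(272,185)]: print(u,v,d[v,u],world('top',u,v,d=d[v,u]).round(4))
E
```

```text
170 211 1.587275 [0.4993 0.2595 0.0879]
171 212 1.5930619 [0.4962 0.2571 0.082 ]
173 213 1.5974164 [0.493  0.2512 0.0776]
168 209 1.5925798 [0.5059 0.267  0.0827]
165 212 1.5973464 [0.496  0.2776 0.0775]
272 185 1.5681701 [ 0.5868 -0.0725  0.1136]
```

View pics/m.png

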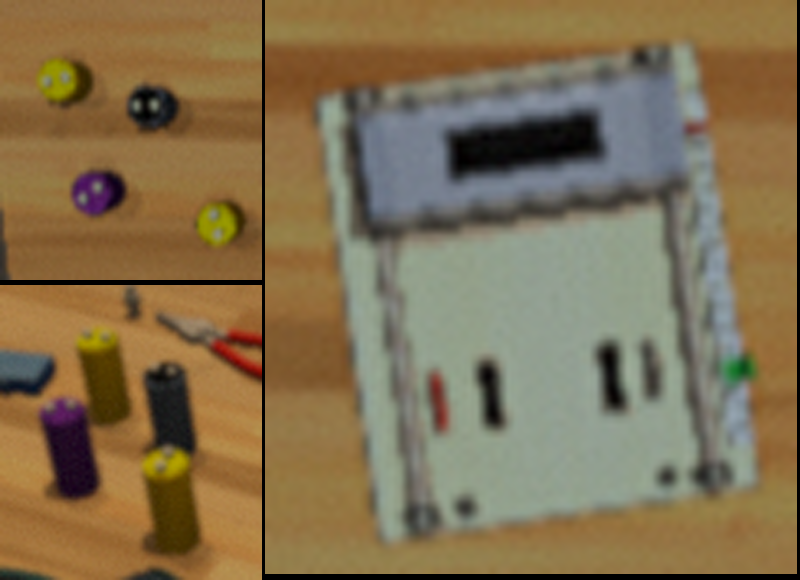

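Dark, untinted can with two terminals: that is the capacitor at (170,211). The nest crop shows the red plate on the left (+y), the pointer at the crop's (697,128) and the green clip at (740,370). Now the numbers.

```bash
python3 - <<'E'
from h import *
f=lambda X,Y:(235+(X-265+.5)/7-.5,165+(Y+.5)/7-.5)
P=lambda X,Y,z:world('top',*f(X,Y),z=z)
c=[P(318,97,.008),P(690,43,.008),P(757,487,.008),P(387,540,.008)]
for p in c: print(p.round(4))
ex=(c[0]+c[1]-c[2]-c[3])[:2]; ey=(c[0]+c[3]-c[1]-c[2])[:2]
print('yaw',np.arctan2(ex[1],ex[0]),np.arctan2(-ey[0],ey[1]),'size',np.linalg.norm(ex)/2,np.linalg.norm(ey)/2)
yaw=(np.arctan2(ex[1],ex[0])+np.arctan2(-ey[0],ey[1]))/2
cen=sum(c)[:2]/4; N=cen-.0465*np.array([np.cos(yaw),np.sin(yaw)])
print('nest',N,yaw)
Ri=np.array([[np.cos(yaw),np.sin(yaw)],[-np.sin(yaw),np.cos(yaw)]])
L=lambda p:(Ri@(p[:2]-N)).round(4)
print('Vblocks',L(P(492,395,.038)),L(P(612,377,.038)),'red',L(P(438,402,.03)),'grey',L(P(651,371,.03)))
print('grip',L(P(527,145,.114)),'pointer',L(P(697,128,.025)),'clip',L(P(740,370,.025)))
d=np.load('pics/top0.npy')
pts=[world('top',u,v,d=d[v,u]) for u in range(158,182) for v in range(200,224) if d[v,u]>0]
pts=np.array([p for p in pts if p[2]>.06]); print(len(pts),pts.min(0),pts.max(0),'term',world('top',170.1-.4,211-.4,z=.086))
g=np.array([world('top',u,v,d=d[v,u]) for u in range(255,295) for v in range(172,202) if d[v,u]>0]); g=g[(g[:,2]>.1)]; print('grip depth',len(g),g.mean(0),L(g.mean(0)))
for u,v in[(272,120),(272,128),(172,120),(272,100),(50,50)]: print('shelf',u,v,d[v,u],world('top',u,v,d=d[v,u]).round(3))
for n,u,v in[('pur',156,233),('yel',147,205),('yel2',189,241),('box',130,270)]: print(n,world('top',u,v,d=d[v,u]).round(3))
E
```

```text
[0.6161 0.0257 0.008 ]
[ 0.6451 -0.1578  0.008 ]
[ 0.4264 -0.1926  0.008 ]
[ 0.3984 -0.0109  0.008 ]
yaw 0.16216034163080606 0.1549136370015213 size 0.22109865192036857 0.18482493470401284
nest [ 0.47558136 -0.0912383 ] 0.15853698931616367
Vblocks [-0.0005  0.0312] [-0.0004 -0.0275] red [-0.0001  0.0573] grey [-0.0004 -0.0473]
grip [0.1118 0.0011] pointer [ 0.1137 -0.0877] clip [-0.0063 -0.0908]
95 [0.48610547 0.24734962 0.06019773] [0.51648481 0.2822206  0.09089106] term [0.50063555 0.26083576 0.086     ]
grip depth 74 [ 0.58937028 -0.07218626  0.11128766] [0.1154 0.0008]
shelf 272 120 1.2045364 [ 0.721 -0.053  0.482]
shelf 272 128 1.2306336 [ 0.706 -0.054  0.455]
shelf 172 120 1.2026197 [0.718 0.195 0.481]
shelf 272 100 1.2063165 [ 0.771 -0.052  0.482]
shelf 50 50 0.93184644 [0.794 0.388 0.752]
pur [0.427 0.303 0.091]
yel [0.518 0.338 0.076]
yel2 [0.402 0.197 0.08 ]
box [0.303 0.392 0.063]
```

```bash
cat >> h.py <<'E'
yaw=.1585; ex=np.array([np.cos(yaw),np.sin(yaw),0]); ey=np.array([-np.sin(yaw),np.cos(yaw),0]); ez=np.array([0,0,1.])
N=np.array([.4756,-.0912,0])+.001*ey
def tool(a):  # a deg: tilt of tool z from down towards nest +y; tool y = nest x
    a=np.radians(a); z=np.sin(a)*ey-np.cos(a)*ez; return np.array([np.cross(ex,z),ex,z]).T
def plan(gp,a,back=.019):  # grasp point gp, TCP 'back' ahead
    s=manip.read_state(); T=tool(a); p=gp+back*T[:,2]; R0=rot(s['ee_rot'])
    print('tcp',p.round(4),'travel cm',(R0.inv().apply(p-s['position'])*100).round(2),'rot deg',np.degrees((R0.inv()*R.from_matrix(T)).as_rotvec()).round(2))
E
python3 - <<'E'
from h import *
C=np.array([.5005,.262,.052])
z=tool(60)[:,2]
plan(C-.11*z+np.array([0,0,.15]),60); print(tool(60))
E
```

```text
tcp [0.5129 0.1842 0.2475] travel cm [-39.71 -22.62  -1.66] rot deg [-30.06  54.74  51.88]
[[-0.07891859  0.98746515 -0.13669101]
 [ 0.49373257  0.15783719  0.85516991]
 [ 0.8660254   0.         -0.5       ]]
```

```bash
T='[-39.7,-22.6,-1.7]'; python3 -m creep '{"jaw":[1,1,1,1,1,1,1,1,1,1,1,1],"travel":[[-39.7,-22.6,-1.7],[-39.7,-22.6,-1.7],[-39.7,-22.6,-1.7],[-39.7,-22.6,-1.7],[-39.7,-22.6,-1.7],[-39.7,-22.6,-1.7],[-39.7,-22.6,-1.7],[-39.7,-22.6,-1.7],[-39.7,-22.6,-1.7],[-39.7,-22.6,-1.7],[-39.7,-22.6,-1.7],[-39.7,-22.6,-1.7]],"angular":[[-30.1,54.7,51.9],[-30.1,54.7,51.9],[-30.1,54.7,51.9],[-30.1,54.7,51.9],[-30.1,54.7,51.9],[-30.1,54.7,51.9],[-30.1,54.7,51.9],[-30.1,54.7,51.9],[-30.1,54.7,51.9],[-30.1,54.7,51.9],[-30.1,54.7,51.9],[-30.1,54.7,51.9]]}'
python3 - <<'E'
from h import *
C=np.array([.5005,.262,.052])
print(manip.read_state()['joint_pos'])
z=tool(60)[:,2]
plan(C-.11*z+np.array([0,0,.15]),60);plan(C-.11*z,60)
take('side','s1');take('top','t1'); 
E
```

```text
t: 1.3
position: [0.5127, 0.1846, 0.2478]
ee_rot: [-0.38, 0.562, 0.659, 0.325]
wrist_force: [0.1, -1.4, 0.0]
finger_gap: 0.0858
finger_force: 0.0
[-0.35322796  0.52955276  1.72188865  0.85711735  1.58576799 -0.82616589]
tcp [0.5129 0.1842 0.2475] travel cm [-0.05  0.01 -0.03] rot deg [ 0.05 -0.05  0.  ]
tcp [0.5129 0.1842 0.0975] travel cm [-1.304e+01  1.000e-02  7.460e+00] rot deg [ 0.05 -0.05  0.  ]
```

View pics/s1.png

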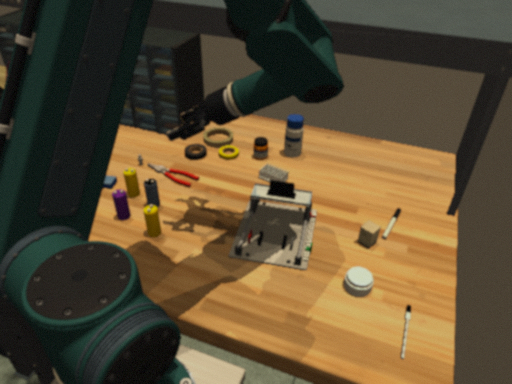

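The tilted gripper hangs over the can's right side (gripper at about (190,130), can at (152,190)) with nothing in the way. I go down, then forwards.

```bash
python3 -m creep '{"jaw":[1,1,1,1,1,1,1,1,1,1,1],"travel":[[-4,0,2.3],[-8,0,4.6],[-11,0,6.3],[-13,0,7.5],[-13,0,7.5],[-13,0,10],[-13,0,13],[-13,0,16],[-13,0,18.5],[-13,0,18.5],[-13,0,18.5]],"angular":[[0,0,0],[0,0,0],[0,0,0],[0,0,0],[0,0,0],[0,0,0],[0,0,0],[0,0,0],[0,0,0],[0,0,0],[0,0,0]]}'
python3 - <<'E'
from h import *
take('side','s2');take('top','t2')
crop('side','x',0,0,1,1,1) if 0 else None
crop('s2','s2c',90,120,250,250,4); crop('t2','t2c',140,180,220,250,5)
a=cv2.imread('pics/s2c.png');b=cv2.imread('pics/t2c.png'); m=np.zeros((600,800,3),np.uint8); m[:416,:512]=cv2.resize(a,(512,416)); m[:252,512:]=cv2.resize(b,(288,252)); cv2.imwrite('pics/m2.png',m)
plan(np.array([.5005,.262,.052]),60)
E
```

```text
t: 2.5
position: [0.4984, 0.2802, 0.0448]
ee_rot: [-0.38, 0.56, 0.66, 0.325]
wrist_force: [0.2, -1.0, 0.4]
finger_gap: 0.0851
finger_force: 0.0
tcp [0.4979 0.2782 0.0425] travel cm [-0.2  -0.16  0.07] rot deg [ 0.14 -0.    0.21]
```

View pics/m2.png

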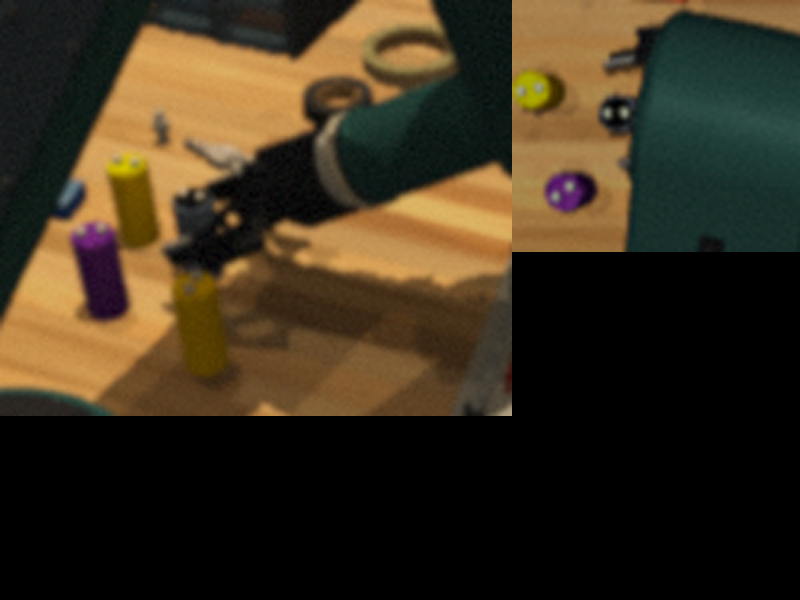

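The can stands between the fingers, at crop (195,210) on the left and (615,112) on the right. I close and lift a little.

```bash
python3 -m creep '{"jaw":[0,0,0,0,0,0,0,0],"travel":[[0,0,0],[0,0,0],[0,0,0],[0,0,0],[0,0,0],[0,0,0],[0,0,0],[0,0,0]],"angular":[[0,0,0],[0,0,0],[0,0,0],[0,0,0],[0,0,0],[0,0,0],[0,0,0],[0,0,0]]}'
```

```text
t: 3.4
position: [0.4986, 0.279, 0.0436]
ee_rot: [-0.38, 0.562, 0.659, 0.326]
wrist_force: [0.4, -4.1, 5.6]
finger_gap: 0.0334
finger_force: 59.3
```

```bash
python3 -m creep '{"jaw":[0,0,0,0,0,0],"travel":[[2.6,0,-1.5],[6,0,-3.5],[9.5,0,-5.5],[13,0,-7.5],[13,0,-7.5],[13,0,-7.5]],"angular":[[0,0,0],[0,0,0],[0,0,0],[0,0,0],[0,0,0],[0,0,0]]}'
python3 - <<'E'
from h import *
plan(N+.013*ey+ez*.20,-30)
E
```

```text
t: 4.0
position: [0.4983, 0.2789, 0.1932]
ee_rot: [-0.379, 0.562, 0.66, 0.325]
wrist_force: [0.3, -0.3, -2.1]
finger_gap: 0.0335
finger_force: 59.8
tcp [ 0.4749 -0.0868  0.1835] travel cm [-18.72  -8.07 -30.45] rot deg [ 2.100e-01 -8.993e+01  3.000e-02]
```

```bash
python3 -m creep '{"jaw":[0,0,0,0,0,0,0,0,0,0,0,0],"travel":[[-1,-0.4,-1.6],[-2.8,-1.2,-4.5],[-4.5,-2,-7.4],[-6.3,-2.7,-10.2],[-8.1,-3.5,-13.2],[-9.9,-4.3,-16],[-11.7,-5,-19],[-13.4,-5.8,-21.8],[-15.2,-6.6,-24.7],[-16.8,-7.3,-27.4],[-18,-7.8,-29.3],[-18.7,-8.1,-30.4]],"angular":[[0,-4,0],[0,-11,0],[0,-18,0],[0,-26,0],[0,-34,0],[0,-42,0],[0,-50,0],[0,-58,0],[0,-66,0],[0,-74,0],[0,-82,0],[0,-87,0]]}'
python3 - <<'E'
from h import *
plan(N+.013*ey+ez*.20,-30)
take('side','s3');take('top','t3')
crop('s3','s3c',180,60,340,280,3); crop('t3','t3c',225,140,325,260,4)
a=cv2.imread('pics/s3c.png')[:600];b=cv2.imread('pics/t3c.png'); m=np.zeros((600,800,3),np.uint8); m[:,:480]=a[60:]; m[:384,480:]=cv2.resize(b,(320,384)); cv2.imwrite('pics/m3.png',m)
E
```

```text
t: 5.2
position: [0.473, -0.0865, 0.1812]
ee_rot: [0.178, 0.63, 0.74, -0.153]
wrist_force: [-0.1, -0.6, -1.7]
finger_gap: 0.0336
finger_force: 59.7
tcp [ 0.4749 -0.0868  0.1835] travel cm [-0.16  0.19 -0.18] rot deg [-0.07 -2.82  0.12]Traceback (most recent call last):
  File "<stdin>", line 5, in <module>
ValueError: could not broadcast input array from shape (540,480,3) into shape (600,480,3)
```

```bash
python3 - <<'E'
from h import *
a=cv2.imread('pics/s3.png')[120:280,180:340];m=cv2.resize(a,None,fx=3.7,fy=3.7,interpolation=cv2.INTER_CUBIC);cv2.imwrite('pics/m3.png',m)
E
```

```text
(no output)
```

View pics/m3.png

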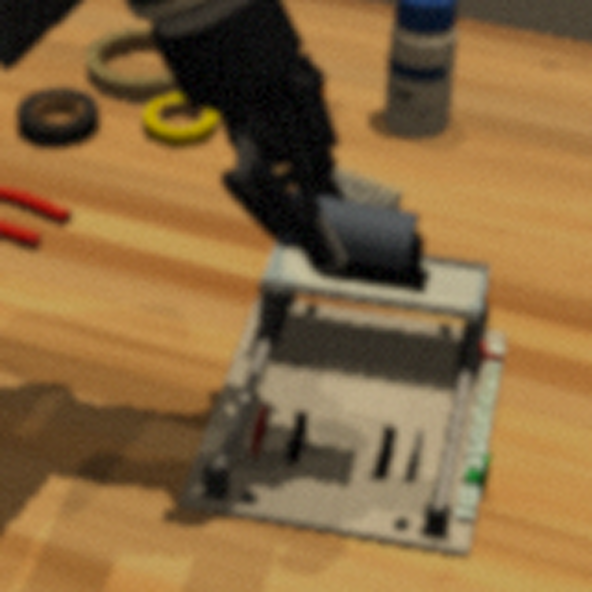

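The can is horizontal in the gripper with its plain end to the right, crop (415,245). I fit its axis from the depth to check tilt and axial position.

```bash
cat >> h.py <<'E'
def fitcan(tag,u0,u1,v0,v1,gp):
    from scipy.optimize import least_squares
    d=np.load(f'pics/{tag}.npy'); P=np.array([world('side',u,v,d=d[v,u]) for u in range(u0,u1) for v in range(v0,v1) if d[v,u]>0])
    T=np.array([ex,ey,ez]); Q=(P-gp)@T.T   # nest axes about gp
    k=(abs(Q[:,0])<.03)&(abs(Q[:,2])<.03)&(Q[:,1]<-.012)&(Q[:,1]>-.075); Q=Q[k]
    def res(p):
        a=np.array([p[2],1,p[3]]); a/=np.linalg.norm(a); w=Q-[p[0],0,p[1]]; return np.linalg.norm(np.cross(w,a),axis=1)-.0175
    r=least_squares(res,[0,0,0,0],loss='soft_l1',f_scale=.002)
    print(len(Q),'x,z offset mm',(r.x[:2]*1e3).round(1),'yaw,pitch deg',np.degrees(r.x[2:]).round(1),'ymin mm',(np.percentile(Q[:,1],[0,2,5])*1e3).round(1),'rms',np.sqrt(np.mean(r.fun**2)))
E
python3 - <<'E'
from h import *
s=manip.read_state(); gp=s['position']-.019*rot(s['ee_rot']).as_matrix()[:,2]
fitcan('s3',266,298,170,200,gp)
E
```

```text
349 x,z offset mm [-1.8 -1.3] yaw,pitch deg [-2.8  1.2] ymin mm [-56.8 -56.1 -55.3] rms 0.00237742064014705
```

```bash
python3 - <<'E'
from h import *
plan(N+.014*ey+ez*.10,-29)
plan(N+.014*ey+ez*.043,-29)
E
```

```text
tcp [ 0.4747 -0.0855  0.0834] travel cm [4.3  0.37 8.63] rot deg [-0.26 -2.06  0.29]
tcp [ 0.4747 -0.0855  0.0264] travel cm [ 6.88  0.4  13.71] rot deg [-0.26 -2.06  0.29]
```

```bash
python3 -m creep '{"jaw":[0,0,0,0,0,0,0,0,0,0,0,0],"travel":[[1,0.4,2],[2.5,0.4,5],[4.3,0.4,8.6],[5,0.4,10],[5.6,0.4,11.2],[6.1,0.4,12.1],[6.4,0.4,12.7],[6.6,0.4,13.1],[6.8,0.4,13.5],[6.9,0.4,13.7],[6.9,0.4,13.7],[6.9,0.4,13.7]],"angular":[[0,-1,0],[0,-2,0],[0,-2,0],[0,-2,0],[0,-2,0],[0,-2,0],[0,-2,0],[0,-2,0],[0,-2,0],[0,-2,0],[0,-2,0],[0,-2,0]]}'
python3 - <<'E'
from h import *
plan(N+.014*ey+ez*.04,-29)
s=manip.read_state(); gp=s['position']-.019*rot(s['ee_rot']).as_matrix()[:,2]; print('gp nest',(gp-N)@np.array([ex,ey,ez]).T)
take('side','s4');take('top','t4')
a=cv2.imread('pics/s4.png')[150:280,210:340];m=cv2.resize(a,None,fx=4.5,fy=4.5,interpolation=cv2.INTER_CUBIC);cv2.imwrite('pics/m4.png',m)
E
```

```text
t: 6.5
position: [0.4788, -0.086, 0.0299]
ee_rot: [0.191, 0.629, 0.736, -0.162]
wrist_force: [0.2, -0.3, -0.7]
finger_gap: 0.0334
finger_force: 59.8
tcp [ 0.4747 -0.0855  0.0234] travel cm [ 0.42 -0.4   0.52] rot deg [ 0.09 -0.04 -0.09]
gp nest [0.00395747 0.01285668 0.04655192]
```

View pics/m4.png

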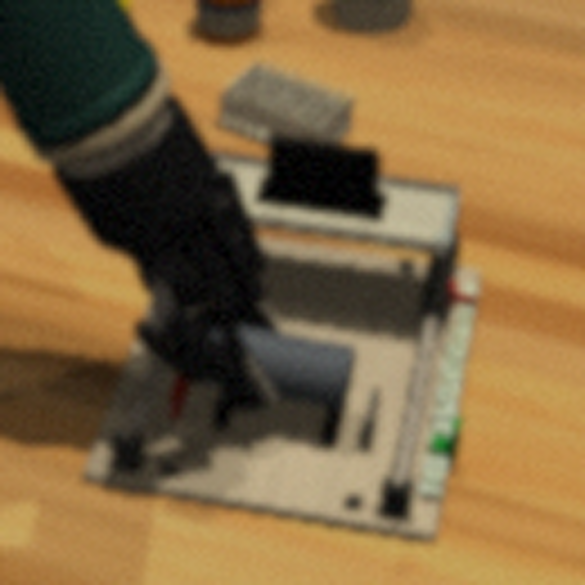

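The can hangs over the V-blocks with its plain end (crop (350,370)) inside the grey plate (370,420). There is no contact yet and it sits 4 mm too far back, so I correct that and lower it.

```bash
python3 -m creep '{"jaw":[0,0,0,0,0,0,0,0],"travel":[[0.05,-0.3,0],[0.1,-0.3,-0.05],[0.15,-0.3,0.1],[0.2,-0.3,0.2],[0.25,-0.3,0.3],[0.3,-0.3,0.4],[0.3,-0.3,0.4],[0.3,-0.3,0.4]],"angular":[[0,0,0],[0,0,0],[0,0,0],[0,0,0],[0,0,0],[0,0,0],[0,0,0],[0,0,0]]}'
python3 - <<'E'
from h import *
s=manip.read_state(); gp=s['position']-.019*rot(s['ee_rot']).as_matrix()[:,2]; print('gp nest',(gp-N)@np.array([ex,ey,ez]).T)
plan(N+.014*ey+ez*.039,-29)
E
```

```text
t: 7.4
position: [0.4755, -0.0858, 0.0248]
ee_rot: [0.191, 0.629, 0.736, -0.162]
wrist_force: [-1.2, 1.7, 1.9]
finger_gap: 0.0335
finger_force: 60.2
gp nest [0.00073329 0.01352808 0.04138955]
tcp [ 0.4747 -0.0855  0.0224] travel cm [ 0.16 -0.08  0.19] rot deg [ 0.06 -0.03 -0.08]
```

Light contact. One more millimetre down, then a look at the force.

```bash
python3 -m creep '{"jaw":[0,0,0],"travel":[[0.05,0,0.1],[0.05,0,0.1],[0.05,0,0.1]],"angular":[[0,0,0],[0,0,0],[0,0,0]]}'
```

```text
t: 7.7
position: [0.4755, -0.0859, 0.0243]
ee_rot: [0.191, 0.629, 0.736, -0.162]
wrist_force: [-2.7, 5.0, 11.0]
finger_gap: 0.0334
finger_force: 61.2
```

```bash
python3 -m creep '{"jaw":[0.7,0.8,0.8,0.8,0.8,0.8,0.8,0.8,0.8,0.8,0.8],"travel":[[0,0,0],[0,0,0],[0,0,0],[0,0,0],[0,0,-1],[0,0,-2.5],[0,0,-5],[0,0,-8],[0,0,-11],[0,0,-13],[0,0,-13]],"angular":[[0,0,0],[0,0,0],[0,0,0],[0,0,0],[0,0,0],[0,0,0],[0,0,0],[0,0,0],[0,0,0],[0,0,0],[0,0,0]]}'
python3 - <<'E'
from h import *
take('side','s5');take('top','t5')
a=cv2.imread('pics/s5.png')[150:280,210:340];b=cv2.imread('pics/t5.png')[165:250,235:311]
m=np.zeros((425,800,3),np.uint8);m[:420,:420]=cv2.resize(a,(420,420),interpolation=cv2.INTER_CUBIC);m[:,420:]=cv2.resize(b,None,fx=5,fy=5,interpolation=cv2.INTER_CUBIC);cv2.imwrite('pics/m5.png',m)if 0 else cv2.imwrite('pics/m5.png',np.hstack([cv2.resize(a,(425,425),interpolation=cv2.INTER_CUBIC),cv2.resize(b,(375,425),interpolation=cv2.INTER_CUBIC)]))
E
```

```text
t: 8.8
position: [0.467, -0.0221, 0.1398]
ee_rot: [0.192, 0.629, 0.737, -0.159]
wrist_force: [0.6, -0.1, 0.4]
finger_gap: 0.0682
finger_force: 0.0
```

View pics/m5.png

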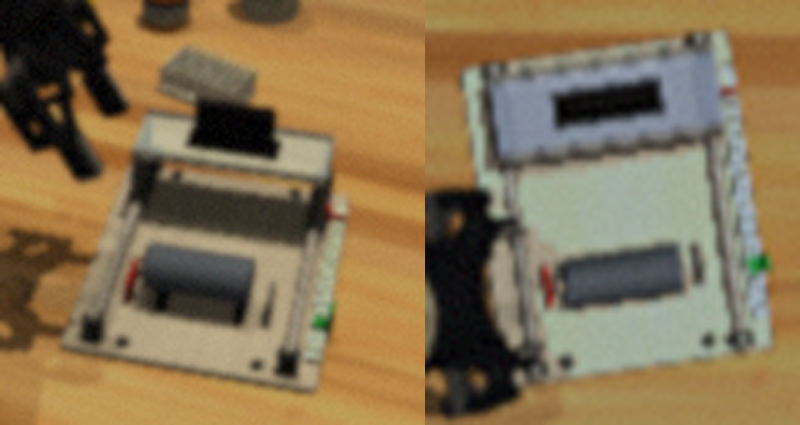

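The capacitor lies in the V between both plates, terminals towards the red one (right crop (562,285) near (548,285)), and is free. Now over the grip.

```bash
python3 - <<'E'
from h import *
plan(N+.1145*ex+ez*.18,0)
d=np.load('pics/t5.npy')
g=np.array([world('top',u,v,d=d[v,u]) for u in range(255,295) for v in range(172,202) if d[v,u]>0]); g=g[(g[:,2]>.1)]; g=(g-N)@np.array([ex,ey,ez]).T; print('grip nest',g.mean(0),g.min(0),g.max(0))
E
```

```text
tcp [ 0.5885 -0.0721  0.161 ] travel cm [-7.03 11.37  1.26] rot deg [ 0.15 28.94 -0.04]
grip nest [0.11530981 0.00031963 0.11052834] [ 0.10942167 -0.03063785  0.10199769] [0.12205868 0.02939437 0.12131088]
```

```bash
python3 -m creep '{"jaw":[0.8,0.8,0.8,0.8,0.8,0.8,0.8,0.8,0.8],"travel":[[-2,2,-1],[-3.5,5,-0.5],[-5,8,0.3],[-6,10,1],[-7,11.4,1.3],[-7,11.4,1.3],[-7,11.4,1.3],[-7,11.4,1.3],[-7,11.4,1.3]],"angular":[[0,5,0],[0,11,0],[0,17,0],[0,23,0],[0,29,0],[0,29,0],[0,29,0],[0,29,0],[0,29,0]]}'
python3 - <<'E'
from h import *
plan(N+.1150*ex+ez*.102,0)
E
```

```text
t: 9.8
position: [0.5871, -0.0712, 0.1592]
ee_rot: [-0.001, 0.649, 0.761, 0.0]
wrist_force: [-0.3, 0.1, -0.9]
finger_gap: 0.0682
finger_force: 0.0
tcp [ 0.589  -0.0721  0.083 ] travel cm [-0.12  0.18  7.62] rot deg [-0.04 -0.06  0.04]
```

```bash
python3 -m creep '{"jaw":[0.8,0.8,0.8,0.8,0.8,0.8,0.8],"travel":[[-0.1,0.2,2],[-0.1,0.2,4],[-0.1,0.2,5.5],[-0.1,0.2,6.8],[-0.1,0.2,7.5],[-0.1,0.2,7.5],[-0.1,0.2,7.5]],"angular":[[0,0,0],[0,0,0],[0,0,0],[0,0,0],[0,0,0],[0,0,0],[0,0,0]]}'
python3 -m creep '{"jaw":[0,0,0,0,0,0,0,0,0,0],"travel":[[0,0,0],[0,0,0],[0,0,0],[0,0,0],[0,0,0],[0,0,0],[0,0,0],[0,0,0],[0,0,0],[0,0,0]],"angular":[[0,0,0],[0,0,0],[0,0,0],[0,0,0],[0,0,0],[0,0,0],[0,0,0],[0,0,0],[0,0,0],[0,0,0]]}'
python3 - <<'E'
from h import *
s=manip.read_state(); print(((s['position']-N)@np.array([ex,ey,ez]).T))
E
```

```text
t: 10.5
position: [0.5911, -0.0729, 0.0854]
ee_rot: [0.0, 0.649, 0.761, 0.001]
wrist_force: [1.1, 0.2, 0.2]
finger_gap: 0.0682
finger_force: 0.0
t: 11.5
position: [0.5898, -0.0734, 0.0855]
ee_rot: [-0.0, 0.649, 0.761, 0.0]
wrist_force: [-4.0, -0.8, 7.4]
finger_gap: 0.011
finger_force: 60.0
[ 0.11558548 -0.00147551  0.08547774]
```

Gripped (11 mm gap on the 12 mm blade). I pull most of the way, then look.

```bash
python3 -m creep '{"jaw":[0,0,0,0,0,0,0,0,0,0,0,0],"travel":[[0,-0.4,0],[0,-1.2,0],[0,-2.2,0],[0,-3.3,0],[0,-4.4,0],[0,-5.5,0],[0,-6.6,0],[0,-7.7,0],[0,-8.7,0],[0,-9.5,0],[0,-10,0],[0,-10,0]],"angular":[[0,0,0],[0,0,0],[0,0,0],[0,0,0],[0,0,0],[0,0,0],[0,0,0],[0,0,0],[0,0,0],[0,0,0],[0,0,0],[0,0,0]]}'
python3 -m creep '{"jaw":[0,0],"travel":[[0,0,0],[0,0,0]],"angular":[[0,0,0],[0,0,0]]}'
python3 - <<'E'
from h import *
s=manip.read_state(); print(((s['position']-N)@np.array([ex,ey,ez]).T))
take('side','s6');take('top','t6')
a=cv2.imread('pics/s6.png')[200:275,255:330];b=cv2.imread('pics/t6.png')[180:240,265:325]
cv2.imwrite('pics/m6.png',np.hstack([cv2.resize(a,(400,400),interpolation=cv2.INTER_CUBIC),cv2.resize(b,(400,400),interpolation=cv2.INTER_CUBIC)]))
E
```

```text
t: 12.7
position: [0.4946, -0.0884, 0.0855]
ee_rot: [0.002, 0.65, 0.76, 0.003]
wrist_force: [10.5, 7.2, -3.3]
finger_gap: 0.0109
finger_force: 58.8
t: 12.9
position: [0.4952, -0.0883, 0.0855]
ee_rot: [0.002, 0.65, 0.76, 0.003]
wrist_force: [9.8, 6.9, -2.9]
finger_gap: 0.0112
finger_force: 58.9
[ 0.01983393 -0.0012313   0.08552013]
```

View pics/m6.png

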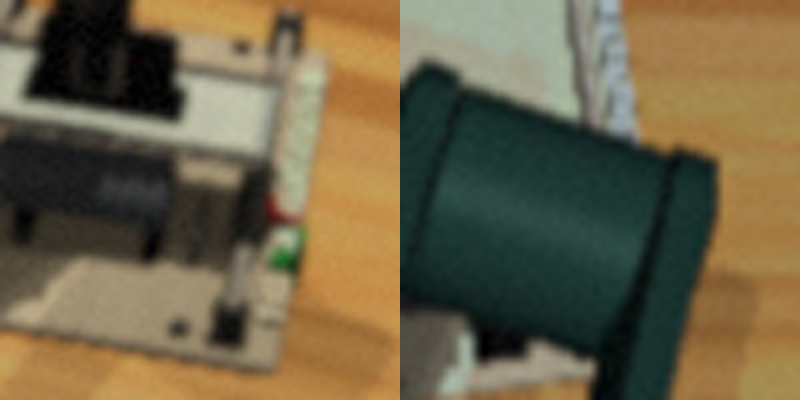

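The top view is blocked by the wrist. The side view shows the red pointer at crop (283,212), just behind the green clip at (288,248). I compute the gap from colour pixels with depth.

```bash
cat >> h.py <<'E'
T3=np.array([ex,ey,ez])
def cols(n,tag,box):
    im=cv2.imread(f'pics/{tag}.png').astype(int); d=np.load(f'pics/{tag}.npy'); B,G,Rr=im[...,0],im[...,1],im[...,2]
    for nm,m in(('green',(G>Rr+35)&(G>B+25)),('red',(Rr>G+55)&(Rr>B+45)&(abs(B-G)<25))):
        Q=[];W=[]
        for v in range(box[1],box[3]):
            for u in range(box[0],box[2]):
                if m[v,u] and d[v,u]>0: Q.append((world(n,u,v,d=d[v,u])-N)@T3.T); W.append((u,v))
        if Q:
            Q=np.array(Q);k=(Q[:,1]<-.075)&(Q[:,1]>-.105)&(abs(Q[:,2])<.05);Q=Q[k];W=np.array(W)[k]
            print(n,tag,nm,len(Q),'px',W.mean(0).round(2),'mean',(Q.mean(0)*1e3).round(1),'min',(Q.min(0)*1e3).round(1),'max',(Q.max(0)*1e3).round(1))
            p=world(n,*W.mean(0),z=.02);print('   at z=.02',((p-N)@T3.T*1e3).round(1))
E
python3 - <<'E'
from h import *
for t in('top0','t5'): cols('top',t,(320-30,170,350,240) if 0 else (285,165,320,240))
for t in('side0','s5','s6'): cols('side',t,(285,195,330,265))
E
```

```text
top top0 green 14 px [301.86 217.5 ] mean [ -6.3 -90.9  15.9] min [-11.6 -96.8   9.1] max [ -0.8 -84.4  37.6]
   at z=.02 [ -6.3 -90.4  20. ]
top t5 green 14 px [301.86 217.5 ] mean [ -6.3 -90.7  17.3] min [-11.5 -96.8   7.6] max [ -0.8 -84.6  42. ]
   at z=.02 [ -6.3 -90.4  20. ]
side side0 green 12 px [307.5 248. ] mean [ -7.3 -95.7  15.6] min [-10.7 -99.6  13.6] max [ -2.1 -91.8  17.8]
   at z=.02 [-11.8 -95.8  20. ]
side s5 green 12 px [307.5 248. ] mean [ -7.4 -95.7  15.7] min [-13.  -99.6  13.2] max [ -3.1 -91.7  17.6]
   at z=.02 [-11.8 -95.8  20. ]
side s5 red 1 px [310. 213.] mean [116.1 -87.   23.1] min [116.1 -87.   23.1] max [116.1 -87.   23.1]
   at z=.02 [119.9 -86.9  20. ]
side s6 green 10 px [307.8 248. ] mean [ -6.5 -96.4  15. ] min [-10.7 -99.6  13.5] max [ -1.8 -92.1  17.5]
   at z=.02 [-11.6 -96.5  20. ]
side s6 red 4 px [306.   238.75] mean [ 16.5 -88.5  22.7] min [ 13.7 -91.4  18.2] max [ 20.4 -85.9  27.8]
   at z=.02 [ 19.4 -88.4  20. ]
```

```bash
python3 -m creep '{"jaw":[0,0,0,0,0,0],"travel":[[0,-0.7,0],[0,-1.5,0],[0,-2.1,0],[0,-2.4,0],[0,-2.4,0],[0,-2.4,0]],"angular":[[0,0,0],[0,0,0],[0,0,0],[0,0,0],[0,0,0],[0,0,0]]}'
python3 - <<'E'
from h import *
s=manip.read_state(); print(((s['position']-N)@T3.T))
def soft(n,tags,c,r,sgn,z):
    im=np.mean([cv2.imread(f'pics/{t}.png').astype(float) for t in tags],0); B,G,Rr=im[...,0],im[...,1],im[...,2]
    w=(Rr-np.maximum(G,B)-25 if sgn=='red' else G-np.maximum(Rr,B)-12).clip(0)
    vv,uu=np.mgrid[0:384,0:512]; w=w*((abs(uu-c[0])<=r)&(abs(vv-c[1])<=r)); u=(w*uu).sum()/w.sum(); v=(w*vv).sum()/w.sum()
    print(n,tags,sgn,(round(u,2),round(v,2)),round(w.sum()),((world(n,u,v,z=z)-N)@T3.T*1e3).round(1))
tt=['top0','t5','t1']
soft('top',tt[:2],(297,183),4,'red',.022); soft('top',tt[:2],(302,217),5,'green',.017)
for k in range(4): take('side',f's7{k}')
S=[f's7{k}' for k in range(4)]
soft('side',['side0','s5'],(311,213),5,'red',.022);soft('side',['s6'],(307,239),4,'red',.022);soft('side',S,(306,246),6,'red',.022);soft('side',S,(308,248),6,'green',.017)
a=np.mean([cv2.imread(f'pics/{t}.png').astype(float) for t in S],0)[225:265,285:330]
cv2.imwrite('pics/m7.png',cv2.resize(a,None,fx=14,fy=14,interpolation=cv2.INTER_CUBIC).clip(0,255))
E
```

```text
t: 13.6
position: [0.472, -0.092, 0.0855]
ee_rot: [0.003, 0.65, 0.76, 0.004]
wrist_force: [12.9, 8.9, -3.2]
finger_gap: 0.0111
finger_force: 59.7
[-0.00369965 -0.00119803  0.08553275]
top ['top0', 't5'] red (np.float64(299.4), np.float64(182.19)) 531 [ 114.6 -100.    22. ]
top ['top0', 't5'] green (np.float64(301.95), np.float64(217.35)) 542 [ -5.8 -91.2  17. ]
side ['side0', 's5'] red (np.float64(312.66), np.float64(213.3)) 504 [117.9 -93.9  22. ]
side ['s6'] red (np.float64(306.92), np.float64(239.27)) 446 [ 15.9 -90.9  22. ]
side ['s70', 's71', 's72', 's73'] red (np.float64(307.33), np.float64(246.59)) 645 [ -9.2 -94.9  22. ]
side ['s70', 's71', 's72', 's73'] green (np.float64(308.43), np.float64(247.67)) 291 [ -7.1 -97.8  17. ][ WARN:0@6.818] global loadsave.cpp:1063 imwrite_ Unsupported depth image for selected encoder is fallbacked to CV_8U.
```

View pics/m7.png

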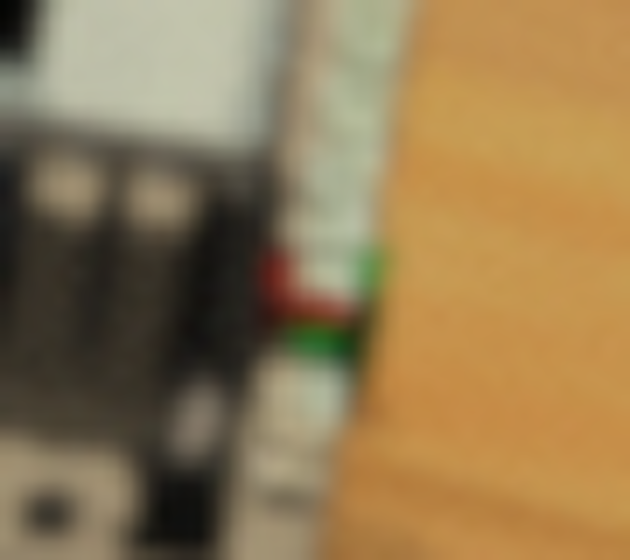

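The pointer bar at crop (320,305) lies over the clip (green at (318,340) and tab at (372,265)), so it is nearly level. Travel by the arm is 119.3 mm and the top-view estimate is about 120.3, so I pull 1 mm more.

```bash
python3 -m creep '{"jaw":[0,0,0,0],"travel":[[0,-0.1,0],[0,-0.1,0],[0,-0.1,0],[0,-0.1,0]],"angular":[[0,0,0],[0,0,0],[0,0,0],[0,0,0]]}'
python3 - <<'E'
from h import *
s=manip.read_state(); print(((s['position']-N)@T3.T),s['wrist_force'])
for k in range(4): take('side',f's8{k}'); cols('side',f's8{k}',(285,195,330,265))
c=camera_info('side');K=np.array(c['camera_matrix'])
def proj(q):
    p=rot(c['orientation']).inv().apply(N+T3.T@(np.array(q)/1e3)-c['xyz']); return (K[0,2]+K[0,0]*p[0]/-p[2],K[1,2]-K[1,1]*p[1]/-p[2])
for q in[(115,-88.5,22),(19.3,-88.5,22),(-4.2,-88.5,22),(-5.3,-88.5,22),(-12,-100,33),(0,-100,33)]: print(q,np.round(proj(q),1))
E
```

```text
t: 14.2
position: [0.4712, -0.0921, 0.0855]
ee_rot: [0.003, 0.65, 0.76, 0.004]
wrist_force: [12.4, 8.7, -3.2]
finger_gap: 0.0109
finger_force: 59.8
[-0.00451563 -0.00116712  0.08554114] [12.4248087   8.71431556 -3.21812834]
side s80 green 1 px [307. 249.] mean [-11.7 -95.   16.3] min [-11.7 -95.   16.3] max [-11.7 -95.   16.3]
   at z=.02 [-15.4 -95.1  20. ]
side s80 red 9 px [305.67 246.  ] mean [ -8.1 -90.8  22. ] min [-12.5 -96.6  17.7] max [ -5.5 -86.2  28.7]
   at z=.02 [ -6.  -90.7  20. ]
side s81 green 2 px [309.  246.5] mean [ -8.9 -98.8  22.9] min [  -9.2 -102.8   13.9] max [ -8.6 -94.9  31.9]
   at z=.02 [ -5.9 -98.8  20. ]
side s81 red 9 px [305.78 245.89] mean [ -5.3 -90.9  19.7] min [ -9.5 -96.6  13.4] max [  3.8 -86.1  25.8]
   at z=.02 [ -5.6 -90.9  20. ]
side s82 green 2 px [309.  246.5] mean [-10.5 -98.9  24.5] min [ -11.4 -102.8   16. ] max [ -9.7 -94.9  32.9]
   at z=.02 [ -5.9 -98.8  20. ]
side s82 red 8 px [305.62 245.88] mean [ -7.2 -90.6  21.5] min [-10.2 -96.7  15.2] max [  2.  -86.3  28.1]
   at z=.02 [ -5.6 -90.6  20. ]
side s83 green 2 px [309.  246.5] mean [ -9.1 -98.8  23.1] min [  -9.1 -102.8   13.8] max [ -9.1 -94.9  32.4]
   at z=.02 [ -5.9 -98.8  20. ]
side s83 red 9 px [305.78 245.89] mean [ -6.3 -90.9  20.7] min [ -9.7 -96.7  15.9] max [  1.3 -86.2  27. ]
   at z=.02 [ -5.6 -90.9  20. ]
(115, -88.5, 22) [310.5 213.7]
(19.3, -88.5, 22) [306.1 238.2]
(-4.2, -88.5, 22) [304.9 244.7]
(-5.3, -88.5, 22) [304.9 245.1]
(-12, -100, 33) [309.7 244.5]
(0, -100, 33) [310.3 241. ]
```

```bash
python3 -c "
from workcell import order
print(order.job_done())"
```

```text
the job is handed in; nothing more can be done
None
```

I laid the capacitor in the V-cradle with its terminals towards the red plate and let it go. I then pulled the guard about 120 mm, to within about 1 mm of the clip by the camera measurements, and handed the job in at about 14.4 s still holding it there; no verdict came back.

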